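Find the pitch-gauge leaf that fits the leadscrew

ROBOT

A 6-joint arm with a two-finger parallel gripper is mounted at the origin on the work surface. World frame = base frame: x ahead of the robot, y to its left, z up, the work surface at z = 0. Lengths are in mm, angles in rad, forces in N, time in s.
With the tool pointing down it reaches from about 325 to 775 mm from the base axis. Payload 5.5 kg.
Tool frame: the origin (TCP) lies midway between the tips of the shut fingers; the grasp point (between the pads) lies 19 mm behind it (pinch_z is the distance from the TCP to the grasp point, in mm); z points along the fingers, y is the direction in which the jaws open and shut (so a half turn about z gives the same grasp; the last joint's range is limited). The gripper opens to 88 mm and grips with 3 to 60 N. Pads are 20 mm wide; open, the fingers measure 115 mm over their backs; the gripper's body (75 mm by 178 mm) begins 61 mm behind the grasp point.
Start: joints at [-1.271, 0.091, 1.231, -0, 1.82, -0.057], TCP at [209.567, -562.226, 222.631] pointing down, gripper open.
Joint ranges: [-2.87, 2.87], [-0.86, 2.18], [0.17, 2.46], [-1.51, 4.65], [0.06, 2.69], [-2.65, 2.65]. Speed limits (rad/s): [2.57, 2.57, 3.01, 3.14, 3.14, 3.14].

INTERFACE

Orientations are given as a rotation vector (axis times angle).
In Python, from rig import move_to, move_linear, set_joints, grip, dwell, solve_ik, sense, get_image, camera_params, MotionError, job_done, pinch_z gives the robot as it stands. Calls block until the motion is done:
- move_to(position, orientation): joint-space move of the TCP to a pose.
- move_linear(position, orientation=None, speed=150, until_force=None): straight line of the TCP; orientation=None keeps the orientation; speed is the mean speed in mm/s. With until_force (N) it stops when the force on the tool has changed by that much, and returns True; else False.
- set_joints(angles): joint-space move.
- grip(opening, f_grip=None): finger opening in mm; f_grip is the grip in N (None keeps the last); returns when the fingers have stopped.
- dwell(seconds).
- solve_ik(position, orientation): joint angles nearest the present ones, or None.
- sense(): the state.
- get_image(name): name is "scene" or "side" or "wrist"; returns the picture (384x512x3 uint8, red, green, blue); there is no depth.
- camera_params(name): a dict with "mtx" (3x3 intrinsics, pixels), "k1" (the pictures are not rectified: a ray, as slopes to the right and down, at radius r is drawn at 1 + k1 r^2 times it, then the intrinsics apply), "R" (3x3) and "t" (3): a world point X has camera coordinates R X + t; the wrist camera has in their place "hand_eye" (4x4, takes a point from camera to tool coordinates, whose origin is the TCP and whose axes are the flange's). Camera axes: x right, y down, z forward; pixel columns grow to the right and rows downward; lengths in mm; the calibration is good to about 2 mm. A picture is of the moment at which its call begins: read the wrist's pose just before it. camera_params takes no time and is no camera call.
A pose or a line that the arm cannot do raises MotionError and nothing moves.
- job_done(): hands the job in, once; it reports no verdict.
The state is a dict: "clock": time; "joint_pos": joint angles; "joint_velocities": joint speeds; "tau": joint torques, N m; "tcp_pos": TCP position; "eef_rot": TCP orientation; "force": force on the tool from outside, world axes, zero at the start; "ft_torque": the same for the moment, N m; "grip_width": finger opening in mm.
Only numpy, scipy, OpenCV 4.12 (cv2) and the standard library are available. Lean on these libraries where they do the work, as an engineer would, in place of code of your own. Each camera call takes 0.05 s, during which the arm holds its last target. There are 200 camera calls.

TASK

Try the pitch-gauge leaves from the slotted wooden block one by one on top of the thread of the leadscrew nearest the robot: set the teeth down slowly and lightly, feel along the thread for the place where they drop in, and never force a leaf. When you have the one that seats fully home, stand it teeth down in the narrow compartment of the plastic tray; the two leaves that do not fit belong teeth down in slots of the block, and the other things on the bench are left alone.

Things in the scene. Friction and masses are not known exactly. Their poses are not given: they have to be found in the camera images.
- screw_1: leadscrew clamped in two V-blocks on a plate, fixed; the three look alike but for pitch. The job is the one nearest the base (x under 0.6 m); the others wait at x over 0.7 m. Origin: centre of the plate's underside, on the bench (z = 0); y along the screw. Plate 90 x 210 x 12 mm (x, y, z). Screw axis 62 mm up; thread 50 mm diameter, so its crests along the top line (x = 0) lie 87 mm up, from y = -50 to 50 mm at least
- screw_2: same make and axes as screw_1. Trapezoidal thread (15 degree flanks) of pitch 8, 9 or 10 mm, each on one screw, not told which; crests 0.37 pitch wide, grooves half a pitch + 0.5 mm deep. Each screw lies shifted along its y by an unknown amount up to 5 mm, so where its grooves are must be felt
- screw_3: same make and axes as screw_1. On all three the V-blocks and their stirrup clamps stand at y = -80 and 80 mm (30 mm long in y, 72 mm wide in x); the clamp bars end 88 mm up, the screw heads on them 98 mm up: carry leaves over them
- leaf_p: pitch-gauge leaf, loose, about 160 g: steel plate 5 mm thick (x), 56 mm long (y), 88 mm tall (z), a row of teeth along its lower edge; wooden grip scales on both faces, together 12 mm thick (x), 44 mm long (y), 50 to 88 mm above the tooth tips. Origin: middle of the row of tooth tips; z up to the grip. Starts upright, teeth down, in a slot of the block
- leaf_q: same make and axes as leaf_p. The leaves have pitch 8, 9 and 10 mm (7, 6, 5 teeth), not told which; teeth half a pitch tall, 0.8 mm slimmer than the groove they fit, so they drop in within about 1.3 mm of the right place along the screw, once per pitch
- leaf_r: same make and axes as leaf_p. The leaf that fits the screw sinks till the plate between its teeth rests on the crests, its tips then 4 to 5 mm below them. A leaf that does not fit rides on the crests wherever it is slid, its tips less than 2 mm below them. Steel on steel, hard: set down faster than about 15 mm/s, the arm's own momentum overloads a leaf
- block: the slotted wooden block that holds the leaves, 160 x 70 x 40 mm (x, y, z), fixed. Origin: centre of its underside, on the bench. Three sawn slots run through it along its y at x = -55, 0 and +55 mm; each is 9 mm wide (17 mm at the chamfered mouth), open at both ends, its floor 10 mm above the origin. One leaf stands in each slot, in any order; the leaf's y is along the slot
- tray: yellow plastic tray, 100 x 90 mm, 40 mm high, walls and floor 3 mm, fixed. Origin: centre of its underside, on the bench; a divider along its y splits it into a wide compartment (with drill bits, +x side) and a narrow one (-x side). The block and the tray lie left and right of the screw, either way round
- tray_slot (a point): centre of the floor of the tray's narrow compartment, which is 18 mm wide (x) and 84 mm long (y) inside and 37 mm deep; axes as the tray's. A leaf stands in it teeth down, its y along the compartment's y, and may lean on a wall
- chuck_key: bystander: steel T-handled chuck key lying on the bench, about 120 mm long; leave alone
- sleeve: bystander: turned steel sleeve, 44 mm diameter, 60 mm tall, standing; leave alone
- tool_holder: bystander: lathe tool holder block 34 x 60 x 34 mm with a bar in it; leave alone
Things that resemble listed ones, but are neither listed nor needed, are in the scene too. Leave any purple look-alike of the leaf_r alone.

How it is judged (in metres and radians):
On the way:
1. the leaf of the right pitch seats fully in the thread of the nearest leadscrew: upright along its top line, tooth tips within 1.3 mm of fully home (((world x of screw_1 below 0.64 m and z of leaf_q in the frame of screw_1 below 0.0843 m and x of leaf_q in the frame of screw_1 between -0.006 and 0.006 m and y of leaf_q in the frame of screw_1 between -0.03 and 0.03 m and angle between the y axis of leaf_q and the y axis of screw_1, either way round below 0.12 rad and angle between leaf_q's own z axis and vertical below 0.12 rad) or (world x of screw_2 below 0.64 m and z of leaf_r in the frame of screw_2 below 0.0838 m and x of leaf_r in the frame of screw_2 between -0.006 and 0.006 m and y of leaf_r in the frame of screw_2 between -0.03 and 0.03 m and angle between the y axis of leaf_r and the y axis of screw_2, either way round below 0.12 rad and angle between leaf_r's own z axis and vertical below 0.12 rad) or (world x of screw_3 below 0.64 m and z of leaf_p in the frame of screw_3 below 0.0833 m and x of leaf_p in the frame of screw_3 between -0.006 and 0.006 m and y of leaf_p in the frame of screw_3 between -0.03 and 0.03 m and angle between the y axis of leaf_p and the y axis of screw_3, either way round below 0.12 rad and angle between leaf_p's own z axis and vertical below 0.12 rad))), for 0.2 s.
At the end, for the whole second after the job is handed in: The leaf that fits stands teeth down in the tray's narrow compartment (tips within 12 mm of its floor, leaning under 0.6 rad), the other two teeth down in slots of the block (tips within 4 mm of the slot floor, 22 mm of its middle, leaning under 0.35 rad), all released and at rest (((world x of screw_1 below 0.64 m and x of leaf_q in the frame of tray_slot between -0.012 and 0.012 m and y of leaf_q in the frame of tray_slot between -0.02 and 0.02 m and z of leaf_q in the frame of tray_slot below 0.012 m and angle between leaf_q's own z axis and vertical below 0.6 rad and z of each of leaf_p, leaf_r in the frame of block below 0.014 m and x of leaf_p in the frame of block between -0.065 and 0.065 m and y of leaf_p in the frame of block between -0.022 and 0.022 m and angle between each of leaf_p, leaf_r's own z axis and vertical below 0.35 rad and x of leaf_r in the frame of block between -0.065 and 0.065 m and y of leaf_r in the frame of block between -0.022 and 0.022 m) or (world x of screw_2 below 0.64 m and x of leaf_r in the frame of tray_slot between -0.012 and 0.012 m and y of leaf_r in the frame of tray_slot between -0.02 and 0.02 m and z of leaf_r in the frame of tray_slot below 0.012 m and angle between leaf_r's own z axis and vertical below 0.6 rad and z of each of leaf_p, leaf_q in the frame of block below 0.014 m and x of leaf_p in the frame of block between -0.065 and 0.065 m and y of leaf_p in the frame of block between -0.022 and 0.022 m and angle between each of leaf_p, leaf_q's own z axis and vertical below 0.35 rad and x of leaf_q in the frame of block between -0.065 and 0.065 m and y of leaf_q in the frame of block between -0.022 and 0.022 m) or (world x of screw_3 below 0.64 m and x of leaf_p in the frame of tray_slot between -0.012 and 0.012 m and y of leaf_p in the frame of tray_slot between -0.02 and 0.02 m and z of leaf_p in the frame of tray_slot below 0.012 m and angle between leaf_p's own z axis and vertical below 0.6 rad and z of each of leaf_q, leaf_r in the frame of block below 0.014 m and x of leaf_q in the frame of block between -0.065 and 0.065 m and y of leaf_q in the frame of block between -0.022 and 0.022 m and angle between each of leaf_q, leaf_r's own z axis and vertical below 0.35 rad and x of leaf_r in the frame of block between -0.065 and 0.065 m and y of leaf_r in the frame of block between -0.022 and 0.022 m)) and linear speed of each of leaf_p, leaf_q, leaf_r below 0.02 m/s); the robot touches nothing.
It fails at once if a leaf is forced on a leadscrew (over 60 N, impact included) (contact force between any of leaf_p, leaf_q, leaf_r and screw_1 above 60 N or contact force between any of leaf_p, leaf_q, leaf_r and screw_2 above 60 N or contact force between any of leaf_p, leaf_q, leaf_r and screw_3 above 60 N).
It fails at once if the chuck key, sleeve or tool holder is disturbed (moved over 15 mm) (distance of any of chuck_key, sleeve, tool_holder from where it was at the start of the episode above 0.015 m).
It also fails if it takes over 72 s, if anything falls off the work surface, if the arm or the gripper's body presses on something with over 40 N, if the wrist force passes 120 N, or if a joint passes its speed limit or range.

## Working session

There is one attempt and no reset: what is moved stays moved. The work goes in short steps, each a Python script; the robot and the scene stay as the last script left them, time stands still between calls to the robot, and variables do not carry over. Pictures are saved under pics/ and viewed, about 8 in all and at most 12, crops included, and the job is handed in when it is done.

```bash
ls; mkdir -p pics
python3 - <<'E'
from rig import *
import cv2,numpy as np
for n in("scene","side","wrist"):
    im=get_image(n);cv2.imwrite(f"pics/{n}0.png",im[:,:,::-1])
    p=camera_params(n);print(n,{k:np.round(v,4).tolist() for k,v in p.items()})
print(sense(),pinch_z)
E
```

```text
pics
scene {'mtx': [[446.7571, 0.0, 249.2206], [0.0, 446.7571, 197.4478], [0.0, 0.0, 1.0]], 'k1': -0.1804, 'R': [[0.795, 0.6066, -0.0041], [0.3612, -0.4788, -0.8002], [-0.4874, 0.6346, -0.5997]], 't': [-452.961, -195.6351, 1491.5517]}
side {'mtx': [[462.4032, 0.0, 258.5056], [0.0, 462.4032, 193.3838], [0.0, 0.0, 1.0]], 'k1': 0.0602, 'R': [[-0.9968, -0.08, -0.0095], [-0.0474, 0.6786, -0.733], [0.0651, -0.7302, -0.6801]], 't': [583.8544, 73.8661, 1077.2993]}
wrist {'mtx': [[331.1534, 0.0, 253.3069], [0.0, 331.1534, 191.1436], [0.0, 0.0, 1.0]], 'k1': -0.0141, 'hand_eye': [[-0.0007, -0.9628, -0.2704, 73.8425], [1.0, -0.0007, -0.0003, 1.0498], [0.0002, -0.2704, 0.9628, -162.2415], [0.0, 0.0, 0.0, 1.0]]}
{'clock': 0.15, 'joint_pos': array([-1.27069676e+00,  9.16835143e-02,  1.23161128e+00, -2.95538194e-06,
        1.81979730e+00, -5.66845524e-02]), 'joint_velocities': array([-0.00122705, -0.00141205, -0.0031021 , -0.00072358,  0.00029396,
       -0.00042388]), 'tau': array([ 1.60566837e-03, -4.47045457e+01, -4.06906736e+01,  6.98740594e-02,
        2.74950435e-02, -1.07062122e-04]), 'tcp_pos': array([ 209.49676041, -561.99635075,  221.76692611]), 'eef_rot': array([-3.09027229e+00, -5.57202223e-01,  2.90282350e-04]), 'force': array([-0.31817271,  0.59143076,  0.47707788]), 'ft_torque': array([0.01934416, 0.00461299, 0.00860865]), 'grip_width': 87.7607834794366} 18.700000000000003
```

View pics/scene0.png

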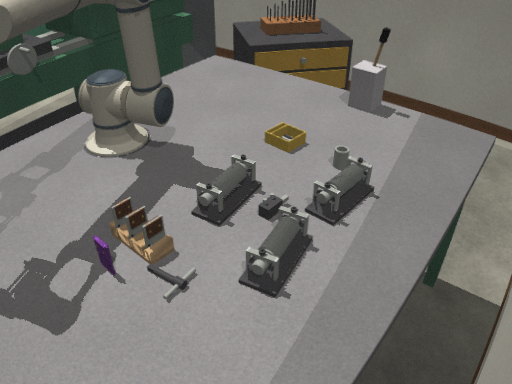

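View pics/side0.png

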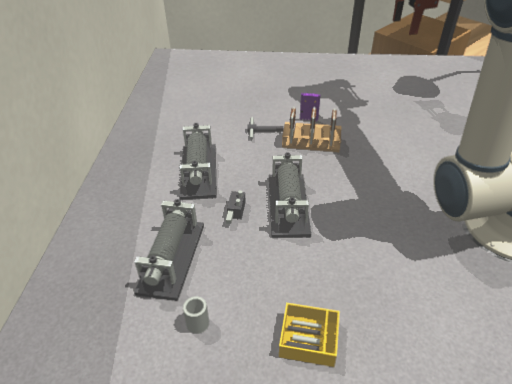

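```bash
cat > h.py <<'E'
from rig import *
import cv2,numpy as np
from scipy.spatial.transform import Rotation as Ro
def cam(n,s=None):
    p=camera_params(n)
    if n!="wrist":
        R=np.array(p["R"]);t=np.array(p["t"]);return p,R,t
    H=np.array(p["hand_eye"]);A=Ro.from_rotvec(s["eef_rot"]).as_matrix()
    Rc=A@H[:3,:3];c=A@H[:3,3]+s["tcp_pos"]
    return p,Rc.T,-Rc.T@c
def cast(C,uv,z):
    p,R,t=C;uv=np.atleast_2d(np.float64(uv)).reshape(-1,1,2)
    n=cv2.undistortPoints(uv,np.array(p["mtx"]),np.array([p["k1"],0,0,0,0.])).reshape(-1,2)
    d=np.c_[n,np.ones(len(n))]@R; c=-R.T@t
    return c+d*((z-c[2])/d[:,2])[:,None]
def proj(C,X):
    p,R,t=C
    return cv2.projectPoints(np.float64(X).reshape(-1,1,3),cv2.Rodrigues(R)[0],t,np.array(p["mtx"]),np.array([p["k1"],0,0,0,0.]))[0].reshape(-1,2)
def rot(yaw): # tool down, tool y axis (jaw) at angle yaw+90 ... x axis at yaw
    c,s=np.cos(yaw),np.sin(yaw)
    return Ro.from_matrix(np.array([[c,s,0],[s,-c,0],[0,0,-1.]])).as_rotvec()
E
python3 - <<'E'
from h import *
for n,L in (("side",[("leaves",[(293,113),(314,112),(333,114)],94),("block",[(282,134),(340,149),(341,124)],40),("tray corners",[(288,305),(340,318),(335,362),(280,345)],40),("screw ends crest",[(288,165),(292,200)],87),("plate",[(270,234),(311,233)],12),("sleeve",[(197,305)],60),("chuck",[(250,128),(280,128)],10),("purple",[(310,105)],50),("th",[(236,203)],20)]),
 ("scene",[("leaves",[(123,203),(138,213),(155,224)],94),("tray",[(265,133),(285,123),(306,133),(285,146)],40),("plate",[(194,209),(219,220),(262,183)],12),("block",[(112,222),(150,255),(172,240)],40)])):
    C=cam(n)
    for a,uv,z in L: print(n,a,cast(C,uv,z)[:,:2].round().tolist())
s=sense();print(Ro.from_rotvec(s["eef_rot"]).as_matrix().round(2).tolist())
E
```

```text
side leaves [[514.0, -294.0], [457.0, -302.0], [406.0, -296.0]]
side block [[542.0, -270.0], [385.0, -212.0], [377.0, -329.0]]
side tray corners [[507.0, 281.0], [411.0, 301.0], [424.0, 387.0], [518.0, 363.0]]
side screw ends crest [[520.0, -79.0], [507.0, 42.0]]
side plate [[553.0, 78.0], [461.0, 69.0]]
side sleeve [[674.0, 306.0]]
side chuck [[638.0, -336.0], [550.0, -342.0]]
side purple [[465.0, -407.0]]
side th [[641.0, -8.0]]
scene leaves [[408.0, -286.0], [466.0, -289.0], [527.0, -292.0]]
scene tray [[422.0, 278.0], [435.0, 376.0], [528.0, 359.0], [520.0, 248.0]]
scene plate [[484.0, -127.0], [566.0, -121.0], [557.0, 77.0]]
scene block [[383.0, -313.0], [545.0, -334.0], [549.0, -268.0]]
[[0.94, 0.35, -0.0], [0.35, -0.94, 0.0], [0.0, -0.0, -1.0]]
```

Run:
```python
from h import *
o=rot(np.pi/2)
import pickle
d={}
for n,P in (("block",(462,-285,270)),("screw",(512,-10,270)),("tray",(467,345,270))):
    try:
        move_to(P,o)
    except MotionError as e: print(e);continue
    s=sense();im=get_image("wrist");cv2.imwrite(f"pics/w_{n}.png",im[:,:,::-1]);d[n]=s
    print(n,s["clock"],s["tcp_pos"].round(1),s["joint_pos"].round(2))
pickle.dump(d,open("views.pkl","wb"))
a=[cv2.imread(f"pics/w_{n}.png") for n in d]
cv2.imwrite("pics/m1.png",a[0]);
```

```text
block 1.5583 [ 461.5 -285.8  269.7] [-0.62 -0.05  1.29 -0.    1.9  -0.62]
screw 2.6917 [512.1 -11.1 269.9] [-0.09 -0.13  1.36 -0.    1.91 -0.09]
tray 4.0833 [467.7 343.9 270.1] [ 0.58  0.05  1.19 -0.    1.9   0.58]
```

View pics/w_block.png

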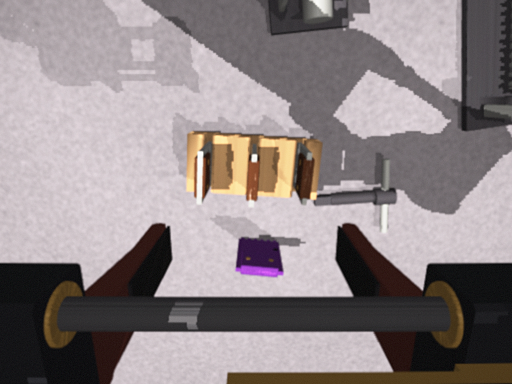

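View pics/w_screw.png

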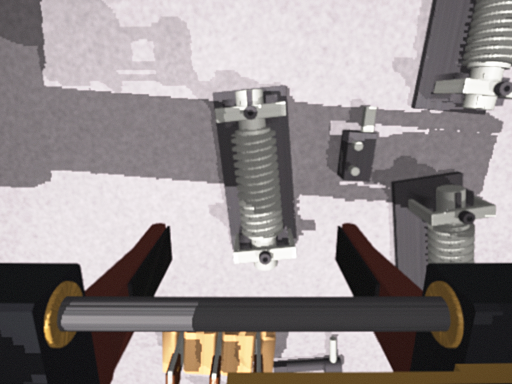

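View pics/w_tray.png

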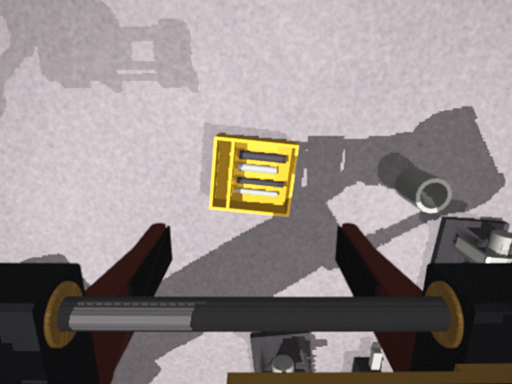

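Run:
```python
import cv2,numpy as np
b=cv2.imread("pics/w_block.png")[115:215,175:335];s=cv2.imread("pics/w_screw.png")[80:275,205:305];t=cv2.imread("pics/w_tray.png")[125:225,200:310]
f=lambda a,k:cv2.resize(a,None,fx=k,fy=k,interpolation=cv2.INTER_NEAREST)
M=np.zeros((600,800,3),np.uint8)
B=f(b,3);M[:300,:480]=B
T=f(t,3);M[300:600,:330]=T
S=f(s,3);M[:585,490:790]=S
cv2.imwrite("pics/m2.png",M)
```

```text
(no output)
```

View pics/m2.png

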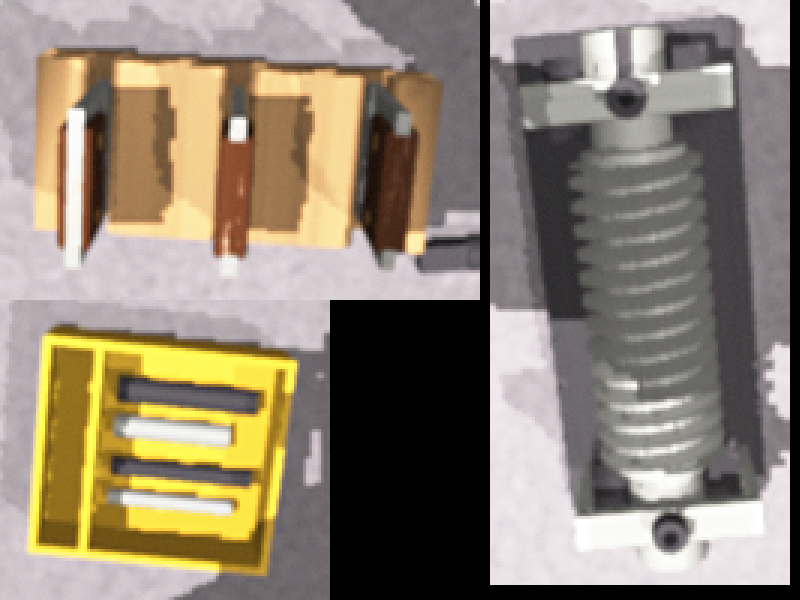

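Run:
```python
from h import *
import pickle
d=pickle.load(open("views.pkl","rb"))
def rep(n,name,pts,z,off,k=3):
    C=cam("wrist",d[n]);uv=[(off[0]+x/3,off[1]+y/3) for x,y in pts]
    P=cast(C,uv,z)[:,:2];print(name,P.round(1).tolist());return P
def line(P,tag):
    v=P[0]-P[-1];print(' ',tag,"mid",P.mean(0).round(1),"len",np.hypot(*v).round(1),"deg of y axis",np.degrees(np.arctan2(v[1],v[0])).round(2))
b=(175,115)
for t,p in (("L",[(76,110),(72,265)]),("M",[(238,118),(229,272)]),("R",[(403,112),(387,266)])):
    line(rep("block","leaf"+t,p,98,b),t)
rep("block","blk",[(37,232),(350,248),(428,250),(440,78),(40,52)],40,b)
s=(205-490/3,80)
line(rep("screw","heads",[(627,97),(669,532)],98,s),"heads")
for yy,l,r in((160,571,703),(300,585,715),(440,600,722)): line(rep("screw","sil",[(l,yy),(r,yy)],66,s),"sil")
rep("screw","plate",[(514,38),(737,18),(762,495)],12,s)
T=rep("tray","tray",[(45,333),(297,358),(267,575),(28,550)],40,(200,25))
T=T;print("ctr",T.mean(0),[np.hypot(*(T[i]-T[i-1])).round(1) for i in range(4)])
line(rep("tray","div",[(98,350),(85,555)],40,(200,25)),"div")
```

```text
leafL [[408.0, -264.9], [404.0, -319.9]]
  L mid [ 406.  -292.4] len 55.1 deg of y axis 85.91
leafM [[462.7, -267.8], [459.4, -322.6]]
  M mid [ 461.1 -295.2] len 54.9 deg of y axis 86.57
leafR [[518.5, -265.9], [515.2, -320.5]]
  R mid [ 516.9 -293.2] len 54.8 deg of y axis 86.54
blk [[380.2, -324.2], [508.9, -331.4], [541.1, -332.3], [542.3, -261.6], [385.5, -251.1]]
heads [[509.8, 48.4], [524.7, -108.5]]
  heads mid [517.2 -30. ] len 157.6 deg of y axis 95.42
sil [[489.0, 24.8], [537.2, 24.7]]
  sil mid [513.1  24.7] len 48.2 deg of y axis 179.88
sil [[493.3, -27.9], [542.6, -28.0]]
  sil mid [517.9 -27.9] len 49.3 deg of y axis 179.89
sil [[498.3, -84.7], [546.5, -84.8]]
  sil mid [522.4 -84.8] len 48.2 deg of y axis 179.88
plate [[463.3, 68.4], [553.6, 76.0], [570.5, -133.7]]
tray [[423.0, 374.1], [522.1, 364.1], [512.7, 273.2], [412.9, 284.5]]
ctr [467.65679074 323.95179541] [np.float64(90.2), np.float64(99.7), np.float64(91.4), np.float64(100.5)]
div [[443.6, 367.4], [436.6, 282.2]]
  div mid [440.1 324.8] len 85.5 deg of y axis 85.27
```

```bash
cat >> h.py <<'E'
LEAF={"L":(406,-292.6),"M":(461.3,-295),"R":(517,-293.4)}
BO=rot(np.radians(86.3)); SO=rot(np.radians(95.3))
SC=np.array([517.3,-30.]); SY=np.array([np.cos(np.radians(95.3)),np.sin(np.radians(95.3))])
def st(tag):
    s=sense();print(tag,"t%.1f"%s["clock"],s["tcp_pos"].round(2),"F",s["force"].round(1),"w%.1f"%s["grip_width"],flush=True);return s
def take(k):
    x,y=LEAF[k]
    move_to((x,y,190),BO); grip(32)
    move_linear((x,y,60.5),speed=180)
    grip(0,35); st("gripped "+k)
    move_linear((x,y,190),speed=180); return st("lifted")
def over(y=0):
    p=SC+SY*y; move_to((*p,170),SO); move_linear((*p,141.5),speed=60)
def touch(y,zmin=129.0,F=4,v=7):
    p=SC+SY*y; hit=move_linear((*p,zmin),speed=v,until_force=F)
    s=st(f"touch y={y:.1f} hit={hit}"); return s
E
python3 - <<'E'
from h import *
grip(32);take("L");over();st("over");s=touch(0)
E
```

```text
gripped L t8.9 [ 406.35 -292.95   61.43] F [-0.3 -0.2  3. ] w11.8
lifted t9.8 [ 405.56 -292.24  188.26] F [ 0.2  0.1 -2.1] w11.9
over t11.5 [517.2  -30.06 141.34] F [-0.3 -0.6 -1.7] w12.0
touch y=0.0 hit=True t12.3 [517.33 -30.01 138.2 ] F [ 0.3 -0.7  4.2] w11.9
```

```bash
cat >> h.py <<'E'
def search(ys,ztop=139.6):
    for y in ys:
        c=sense()["tcp_pos"]; move_linear((c[0],c[1],ztop),speed=40)
        p=SC+SY*y; move_linear((*p,ztop),speed=30)
        s=touch(y)
        if s["tcp_pos"][2]<135.2: return s
E
python3 - <<'E'
from h import *
s=search([2,4,6,8,10])
E
```

```text
touch y=2.0 hit=True t13.4 [517.14 -28.02 138.26] F [-0.7  0.3  4.7] w11.7
touch y=4.0 hit=True t14.4 [516.95 -26.02 138.37] F [-0.4  0.5  4.2] w11.6
touch y=6.0 hit=True t15.4 [516.78 -24.05 138.31] F [-0.6  0.8  5. ] w11.9
touch y=8.0 hit=True t16.5 [516.57 -22.09 138.24] F [ 0.1 -0.6  5.3] w11.9
touch y=10.0 hit=True t17.6 [516.41 -20.05 138.17] F [-0.4  0.1  3.5] w11.8
```

```bash
cat >> h.py <<'E'
def back(k):
    x,y=LEAF[k]; c=sense()["tcp_pos"]
    move_linear((c[0],c[1],185),speed=150); move_to((x,y,190),BO)
    move_linear((x,y,108),speed=180)
    hit=move_linear((x,y,61.5),speed=60,until_force=8); s=st(f"down hit={hit}")
    if s["tcp_pos"][2]<64:
        grip(32); move_linear((x,y,190),speed=200); st("released")
    else: raise SystemExit("not down")
E
python3 - <<'E'
from h import *
back("L");take("M");over();s=touch(0)
if s["tcp_pos"][2]>135.2: search([2,4,6,8,10])
E
```

```text
down hit=True t20.5 [ 405.3  -292.1    61.43] F [-0.3  0.7  3.9] w11.6
released t21.8 [ 405.68 -292.33  188.63] F [ 0.3  0.2 -0.7] w31.7
gripped M t23.7 [ 461.71 -295.32   61.49] F [-0.1  0.5  4.1] w12.3
lifted t24.6 [ 460.85 -294.68  188.15] F [-0.6  0.2 -2.6] w12.0
touch y=0.0 hit=True t27.0 [517.31 -29.98 138.31] F [0.3 0.2 4.7] w12.1
touch y=2.0 hit=True t28.1 [517.13 -28.04 138.45] F [0.1 0.7 5.1] w11.9
touch y=4.0 hit=True t29.1 [516.96 -26.03 138.35] F [-0.8 -0.4  4.4] w11.3
touch y=6.0 hit=True t30.5 [516.74 -23.95 133.98] F [ 0.9 -0.4  4.5] w12.3
```

Run:
```python
from h import *
dwell(0.3)
s=touch(6,zmin=132.8,F=5,v=4); dwell(0.4); st("held")
c=sense()["tcp_pos"]; move_linear((c[0],c[1],142),speed=40); move_linear((c[0],c[1],190),speed=150)
o=rot(np.radians(84)); x,y=429.8,327
move_to((x,y,170),o); move_linear((x,y,110),speed=150)
hit=move_linear((x,y,55),speed=50,until_force=8); st(f"tray hit={hit}")
im=get_image("side");cv2.imwrite("pics/s1.png",im[:,:,::-1])
cv2.imwrite("pics/s1c.png",cv2.resize(im[220:384,200:420,::-1],None,fx=3,fy=3))
```

```text
touch y=6.0 hit=False t31.1 [516.85 -23.98 133.97] F [-2.6  0.2  6.3] w11.8
held t31.5 [516.83 -23.99 133.93] F [-1.7 -0.   6.3] w11.9
tray hit=False t35.5 [430.02 327.15  55.43] F [ 0.3 -0.9 -1.3] w11.6
```

View pics/s1c.png

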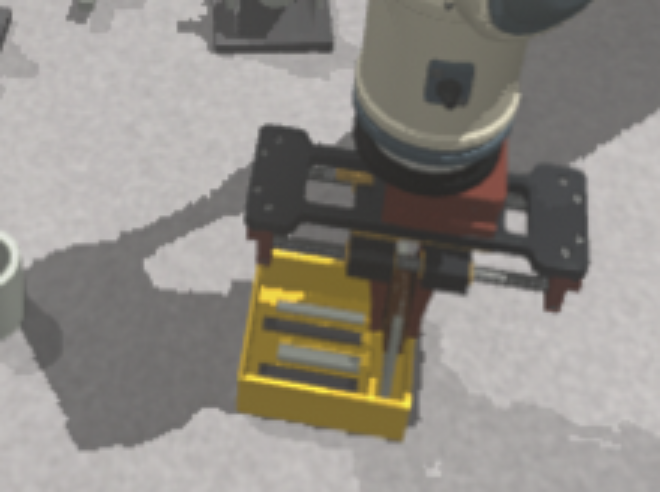

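Run:
```python
from h import *
x,y=429.8,327
move_linear((x,y,53.5),speed=20,until_force=5); st("low")
grip(32); move_linear((x,y,170),speed=150)
move_to((440,100,330),rot(np.radians(84))); st("clear"); dwell(0.3)
a=get_image("side");b=get_image("scene")
f=lambda i:cv2.resize(i[:,:,::-1],None,fx=3,fy=3,interpolation=cv2.INTER_CUBIC)
A=f(a[285:375,265:385]);B=f(a[85:165,235:355]);D=f(b[110:160,250:320]);E=f(b[185:275,80:200])
M=np.zeros((560,740,3),np.uint8)
for I,(r,c) in ((A,(0,0)),(B,(280,0)),(D,(0,370)),(E,(280,370))): M[r:r+I.shape[0],c:c+I.shape[1]]=I
cv2.imwrite("pics/fin.png",M)
```

```text
low t35.8 [430.21 327.3   54.46] F [ 0.  -0.1  2.5] w12.2
clear t38.4 [439.99 100.57 328.6 ] F [ 0.1  0.6 -0.8] w32.1
```

View pics/fin.png

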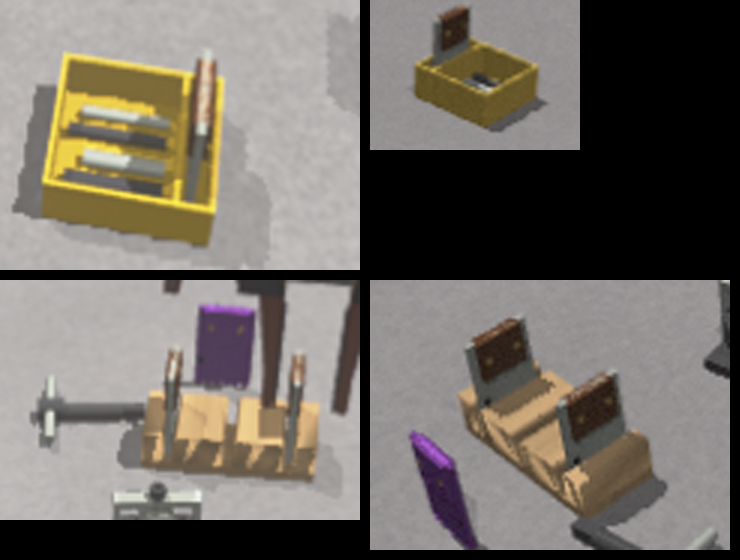

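Run:
```python
from rig import *
job_done();print(sense()["clock"])
```

```text
the job is handed in; nothing more can be done
the job is handed in; nothing more can be done
```

The leaf from the middle slot fits the nearest leadscrew. It now stands teeth down in the tray's narrow compartment, and I handed the job in at about 39 s.

- **First leaf (slot nearest the base):** it rode on the crests at all six touches over 10 mm, with the tool at z of about 138.2–138.4 every time. I put it back in its slot.
- **Middle leaf:** it rode on the crests at 0, 2 and 4 mm. At +6 mm it dropped about 4.4 mm and held there under about 6 N for over 0.4 s, which I took as fully home.
- **Third leaf:** I did not try it or move it, because the drop was conclusive: a wrong leaf sinks less than 2 mm.

The last pictures showed the fitting leaf upright in the narrow compartment, and the tool height at release put its tips at about the tray floor. They also showed the other two leaves upright in the block, the chuck key and purple look-alike apparently untouched, and the gripper clear. The tool holder and sleeve were not in those crops, but the arm went nowhere near them. No check failed, and the measured object sizes agreed with those given to within about 2–3 mm.

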